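# Push a battery pack home in the test nest and start the test

### The arm

A 7-joint arm with a two-finger parallel gripper is mounted at the origin on the work surface. World frame = base frame: x ahead of the robot, y to its left, z up, the work surface at z = 0. Lengths are in m, angles in rad, forces in N, time in s.
With the tool pointing down it reaches from about 0.425 to 0.8 m from the base axis. Payload 8.3 kg.
Tool frame: the origin (TCP) lies between the finger pads; the fingertips stand 17 mm ahead of it and the grasp point (between the pads) lies 2 mm behind it (ctrl.tips_ahead is the z of the fingertips in the tool frame, in m); z points along the fingers, y is the line along which they close (so a half turn about z gives the same grasp; the last joint's range is limited). The gripper opens to 85 mm and grips with 20 to 120 N. Pads are 22 mm wide; open, the fingers measure 114 mm over their backs; the gripper's body (76 mm by 85 mm) begins 54 mm behind the grasp point. The pads swing forward as they close: fully open they stand 13 mm farther back than shut.
Start: joints at [-1.392, 0.383, 0.016, 1.37, -0.006, 1.388, -0.046], TCP at [0.15, 0.607, 0.248] pointing down, gripper open.
Joint ranges: [-2.95, 2.95], [-0.25, 2.06], [-1.52, 1.56], [0.18, 2.33], [-1.44, 4.58], [0.02, 2.06], [-3.01, 3.01]. Speed limits (rad/s): [2.39, 2.39, 3.01, 3.01, 3.14, 3.14, 3.14].

### API

Orientations are given as a unit quaternion [w, x, y, z].
In Python, from bench import ctrl, viewer, job gives the robot as it stands.
- The arm moves only by the shell command python3 -m crank 'ROWS' [OPENING] [FORCE]. ROWS is text: rows parted by semicolons, each of 6 numbers parted by spaces: the shift along the tool's x, y, z in m, then the turn, a rotation vector about the tool's x, y, z in degrees. A call has 1 to 12 rows; each row shifts and turns the commanded pose from where the row before left it, along the tool's axes as they then stand; what a row does not reach is not made up. A row lasts 1/12 s, in which the tool goes at most 41.7 mm and 7.16 degrees, less where a joint would pass 70% of its speed; a pose out of reach is approached as far as the arm can. A call with a gripper value outside its range is refused whole. OPENING is the finger opening in m, from 0 to 0.0854, set as the call begins (- or left out, the last holds). The fingers move at their own pace and stop on an object; FORCE is the grip in N (left out, the last holds). Time passes only in rows, so rows that do not move let the fingers close. It gives the time, the measured TCP pose, the force, the opening and the grip force at its end, in the units of the state.
- ctrl.read_state(): the state, without advancing time (a new reading comes with each control period).
- viewer.capture(name): name is "side" or "top" or "wrist"; returns a dict with "img" (384x512x3 uint8, red, green, blue), "fx", "fy", "cx", "cy" (pixels), "origin" and "attitude" of the camera in the world. Camera axes: x right, y down, z forward; pixel columns grow to the right and rows downward; lengths in m; the calibration is good to about 2 mm. The wrist camera is an equidistant fisheye: a pixel r from the principal point sees the ray r / f radians off the axis. A picture is of the moment at which its call begins. There is no depth.
- job.finish_job(): hands the job in; it is judged then, once.
The state is a dict: "t": time; "q": joint angles; "joint_velocities": joint speeds; "tau": joint torques, N m; "tool_pos": TCP position; "orientation": TCP orientation; "wrist_force": force on the tool from outside, world axes, zero at the start; "wrist_torque": the same for the moment, N m; "gripper_width": finger opening in m; "gripper_force": force on a finger pad.
Only numpy, scipy, OpenCV 4.12 (cv2) and the standard library are available. Lean on these libraries where they do the work, as an engineer would, in place of code of your own. Each camera call takes 0.05 s, during which the arm holds its last target. There are 200 camera calls.

### The job

With the fingertips, gently push the white battery pack along the bench into the corner of the test nest, until its yellow long side lies flush along the metal fence and its terminal end is flush against the grey contact block; then press the green start button all the way down and let go. The pack must only be pushed, never lifted or tipped; do not press the button before the pack is home, and leave the tape roll, the red cell and the screwdriver where they are.

Things in the scene. Friction and masses are not known exactly. Their poses are not given: they have to be found in the camera images.
- nest: Fixed stops; origin: their inner corner on the bench; x points away from the robot within 0.2 rad. Aluminium fence: face is plane x=0, fills x 0..14, y -300..10 mm, 14 high. Grey contact block, 2 brass contacts: face is plane y=0, fills x -110..0, y 0..50, 26 high. Pack lies on bare bench (yellow tape outline) at x<0, y<0; home: its origin at x -48, y -62 mm, axes parallel to the nest's.
- pack: Loose white flat battery pack, 96 (x) by 124 (y) by 18 mm high, yellow edging on both long sides, two brass terminals at its +y end; 0.3 to 0.5 kg. Origin: centre of its underside. Starts 90 to 145 mm short of home along the nest's y, 25 to 70 mm along x, turned up to 0.3 rad from the nest. Too wide to grasp; slides at 2 to 6 N.
- pack_tabs (a point): Centre of the pack's terminal end face (pack frame 0, 62, 9 mm); it must meet the contact block.
- pack_side (a point): Centre of the pack's long side face nearest the fence (pack frame 48, 0, 9 mm); it must meet the fence.
- start_top (a point): Centre of the top of the round green start button, 30 mm wide, on top of the contact block in a black housing; pressed straight down.
- start (a joint): Travel of the start button in m: 0 released, 0.006 fully down; a spring returns it; fully down takes about 5 N.
- tape: Bystander: blue roll of tape lying flat, 64 mm across, 19 mm high, origin at the centre of its underside.
- cell: Bystander: small red cell lying flat, 40 by 60 by 12 mm, origin at the centre of its underside.
- driver: Bystander: screwdriver with orange handle lying on the bench beyond the fence, 150 mm long along its x axis, handle to -x.
Things that resemble listed ones, but are neither listed nor needed, are in the scene too. What is meant by the pack is not black or turquoise, and is the smaller of those in its own colour.

How it is judged:
On the way, in this order (a step that is already met when the one before it is completed fails the run):
1. the pack lies home: long side against the fence and terminal end against the contact block (x of pack_side in the frame of nest between -0.004 and 0.004 m and y of pack_tabs in the frame of nest between -0.004 and 0.004 m and angle between the y axis of pack and the y axis of nest, either way round below 0.045 rad and height (world z) of pack below 0.004 m and angle between pack's own z axis and vertical below 0.06 rad), for 0.2 s.
2. with the pack home, the start button is pressed down (all of step 1 and value of joint start above 0.0045 m), for 0.05 s.
At the end, for the whole second after the job is handed in: The pack lies flat and at rest, within 4 mm of the fence and of the contact block and square to the nest within 0.045 rad; the start button was pressed at least 4.5 mm and is released; tape roll, cell and screwdriver are within 20 mm of their starts (all of step 1 and value of joint start below 0.0015 m and linear speed of pack below 0.01 m/s and distance of each of tape, cell, driver from where it was at the start of the episode below 0.02 m); the robot touches nothing.
It fails at once if the pack is lifted off the bench (more than 8 mm) (height (world z) of pack above 0.008 m).
It fails at once if the pack is tipped (more than 0.15 rad) (angle between pack's own z axis and vertical above 0.15 rad).
It fails at once if the start button is pressed while the pack is not home (value of joint start above 0.003 m and not (x of pack_side in the frame of nest between -0.004 and 0.004 m and y of pack_tabs in the frame of nest between -0.004 and 0.004 m and angle between the y axis of pack and the y axis of nest, either way round below 0.045 rad and height (world z) of pack below 0.004 m and angle between pack's own z axis and vertical below 0.06 rad)).
It fails at once if the pack is pushed roughly (over 60 N) (contact force between the fingers and pack above 60 N).
It fails at once if the tape roll, red cell or screwdriver is disturbed (moved more than 20 mm) (distance of any of tape, cell, driver from where it was at the start of the episode above 0.02 m).
It also fails if it takes over 64 s, if anything falls off the work surface, if the arm or the gripper's body presses on something with over 40 N, if the wrist force passes 120 N, or if a joint passes its speed limit or range.

## Working session

There is one attempt and no reset: what is moved stays moved. The work goes in short steps, Python scripts to look and compute and a shell command to move; the robot and the scene stay as the last step left them, time stands still between calls to the robot, and variables do not carry over. Pictures are saved under pics/ and viewed, at most 10 in all, crops included, and the job is handed in when it is done.

```bash
mkdir -p pics
cat > h.py <<'E'
import numpy as np, cv2
from scipy.spatial.transform import Rotation as R
from bench import ctrl, viewer, job
def rot(a):
    a=np.array(a); 
    return a if a.shape==(3,3) else R.from_quat(a,scalar_first=True).as_matrix()
def snap(n,f):
    c=viewer.capture(n); cv2.imwrite('pics/'+f,c['img'][:,:,::-1]); 
    np.save('pics/'+f+'.npy',{k:v for k,v in c.items()},allow_pickle=True); return c
def load(f): return np.load('pics/'+f+'.npy',allow_pickle=True).item()
def pix(c,u,v,z,fish=False):
    x=(u-c['cx'])/c['fx']; y=(v-c['cy'])/c['fy']
    if fish:
        r=np.hypot(x,y); d=np.array([x/r*np.sin(r),y/r*np.sin(r),np.cos(r)])
    else: d=np.array([x,y,1])
    d=rot(c['attitude'])@d; o=np.array(c['origin']); return o+d*(z-o[2])/d[2]
E
python3 - <<'E'
from h import *
for n in('top','side'):
    c=snap(n,n+'0.png'); print({k:v for k,v in c.items() if k!='img'})
s=ctrl.read_state(); print(s['tool_pos'],s['orientation'],s['t'],ctrl.tips_ahead,s['wrist_force'])
E
```

```text
{'fx': 349.3412898539712, 'fy': 349.3412898539712, 'cx': 253.14049814676582, 'cy': 199.1363543155023, 'origin': array([ 0.43821221, -0.09918235,  0.86201901]), 'attitude': array([ 0.07688739, -0.7012454 ,  0.70665058, -0.05466421])}
{'fx': 450.4095306113308, 'fy': 450.4095306113308, 'cx': 250.42250318166992, 'cy': 190.28783659380002, 'origin': array([ 0.51024698, -1.07186826,  0.76816423]), 'attitude': array([-0.45355334,  0.8908211 , -0.02180462,  0.01586502])}
[0.14950752 0.60643824 0.24738098] [-8.91443079e-05  1.20551353e-01  9.92706713e-01 -8.63616583e-04] 0.1 0.017 [ 0.52693819 -1.25717258 -0.22272463]
```

View pics/top0.png

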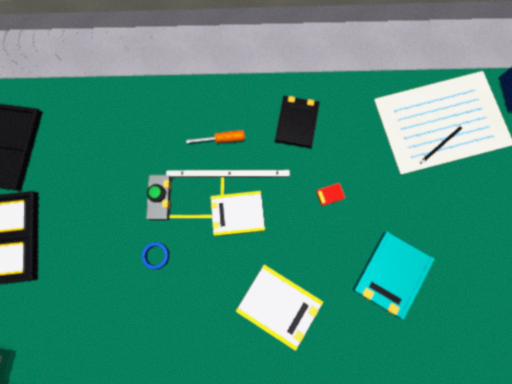

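View pics/side0.png

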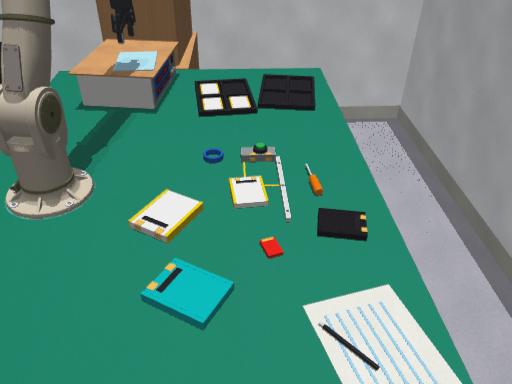

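The top view shows the small white pack at about (238,213). The fence runs from (167,173) to (290,173), the grey block with the button is at (157,195), the tape at (155,256), the red cell at (331,194) and the screwdriver at (217,138). I'll enlarge it for corner positions.

Run:
```python
from h import *
i=cv2.imread('pics/top0.png')[150:250,140:300]
cv2.imwrite('pics/crop0.png',cv2.resize(i,(800,500),interpolation=cv2.INTER_CUBIC))
```

```text
(no output)
```

View pics/crop0.png

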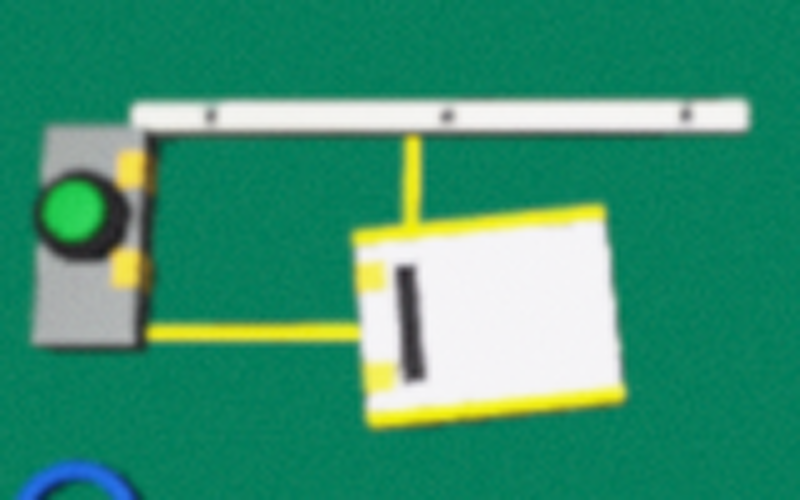

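```bash
cat > m0.py <<'E'
from h import *
c=load('top0.png')
P=lambda u,v,z:pix(c,140+(u+.5)/5-.5,150+(v+.5)/5-.5,z)[:2]*1000
for n,u,v,z in [('fenceTL',131,102,.014),('fenceTR',748,100,.014),('fBR',748,132,.014),('fBL',160,134,.014),
 ('p1',353,233,.018),('p2',604,206,.018),('p3',626,399,.018),('p4',369,426,.018),('bTL',45,126,.026),('bBR',137,347,.026),('bBL',32,345,.026),('btn',73,211,.045)]:
    print(n,P(u,v,z).round(1))
E
python3 m0.py
```

```text
fenceTL [675.7 148.1]
fenceTR [ 672.5 -163.4]
fBR [ 656. -163.]
fBL [658.8 132.7]
p1 [606.   33.3]
p2 [618.2 -90.9]
p3 [ 522.7 -100.8]
p4 [510.6  23.8]
bTL [660.5 187.4]
bBR [549.1 136.5]
bBL [550.5 188.1]
btn [612.9 165. ]
```

```bash
python3 -m crank '0 0 0 0 0 7;0 0 0 0 0 7;0 0 0 0 0 7;0 0 0 0 0 7;0 0 0 0 0 7;0 0 0 0 0 7;0 0 0 0 0 7;0 0 0 0 0 7;0 0 0 0 0 7;0 0 0 0 0 7;0 0 0 0 0 6.7;0 0 0 0 0 0' 0.05
python3 - <<'E'
from h import *
s=ctrl.read_state(); print(s); print(rot(s['orientation']).round(4), ctrl.tips_ahead)
E
```

```text
t: 1.1
tool_pos: [0.1495, 0.6066, 0.2477]
orientation: [0.0, 0.712, 0.702, -0.0]
wrist_force: [0.2, -0.1, 0.6]
gripper_width: 0.05
gripper_force: 0.0
{'t': 1.1, 'q': array([-1.54556513,  0.38672324,  0.22869777,  1.37890114, -0.08694614,
        1.38691876, -1.33229367]), 'joint_velocities': array([ 0.01189469, -0.00095568, -0.01855344, -0.00151514,  0.01065197,
        0.00127987,  0.21675254]), 'tau': array([-2.03868798e-01, -6.17519259e+01,  4.06762719e+00, -3.71169877e+01,
       -1.31248268e-01,  8.36868421e-03, -2.64790602e+00]), 'tool_pos': array([0.14945658, 0.60659067, 0.24771303]), 'orientation': array([ 3.55809911e-04,  7.12422602e-01,  7.01750461e-01, -4.47832905e-04]), 'wrist_force': array([ 0.15751883, -0.09620558,  0.58728141]), 'wrist_torque': array([-0.0479142 , -0.02211447, -0.01384573]), 'gripper_force': 0.0, 'gripper_width': 0.05004041638984625}
[[ 1.510e-02  9.999e-01 -1.000e-04]
 [ 9.999e-01 -1.510e-02 -1.100e-03]
 [-1.100e-03 -1.000e-04 -1.000e+00]] 0.017
```

```bash
python3 -m crank '-.0214 .025 0 0 0 0;-.0214 .025 0 0 0 0;-.0214 .025 0 0 0 0;-.0214 .025 0 0 0 0;-.0214 .025 0 0 0 0;-.0214 .025 0 0 0 0;-.0214 .025 0 0 0 0;-.0214 .025 0 0 0 0;-.0214 .025 0 0 0 0;-.0214 .025 0 0 0 0;-.0214 .025 0 0 0 0;-.0214 .025 0 0 0 0'
python3 -m crank '-.0365 .009 0 0 0 0;-.0365 .009 0 0 0 0;-.0365 .009 0 0 0 0;-.0365 .009 0 0 0 0;-.0365 .009 0 0 0 0;-.0365 .009 0 0 0 0;-.0365 .009 0 0 0 0;-.0365 .009 0 0 0 0;-.0365 .009 0 0 0 0;-.0365 .009 0 0 0 0;-.0365 .009 0 0 0 0;-.0365 .009 0 0 0 0'
```

```text
t: 2.1
tool_pos: [0.448, 0.3458, 0.2482]
orientation: [-0.0, 0.709, 0.705, -0.0]
wrist_force: [-0.2, -0.1, -0.4]
gripper_width: 0.0502
gripper_force: 0.0
t: 3.1
tool_pos: [0.5509, -0.0936, 0.2482]
orientation: [-0.0, 0.709, 0.705, 0.0]
wrist_force: [0.8, 0.1, 0.2]
gripper_width: 0.0499
gripper_force: 0.0
```

```bash
python3 -m crank '-.023 .005 0 0 0 0;-.023 .005 0 0 0 0;0 0 .035 0 0 0;0 0 .035 0 0 0;0 0 .035 0 0 0;0 0 .035 0 0 0;0 0 .035 0 0 0;0 0 .025 0 0 0;0 0 .015 0 0 0;0 0 .010 0 0 0;0 0 0 0 0 0;0 0 0 0 0 0'
python3 - <<'E'
from h import *
c=snap('wrist','w0.png'); snap('top','t1.png')
E
```

```text
t: 4.1
tool_pos: [0.5605, -0.1381, 0.0235]
orientation: [-0.0, 0.71, 0.704, -0.0]
wrist_force: [-0.0, 0.3, 0.1]
gripper_width: 0.05
gripper_force: 0.0
```

View pics/w0.png

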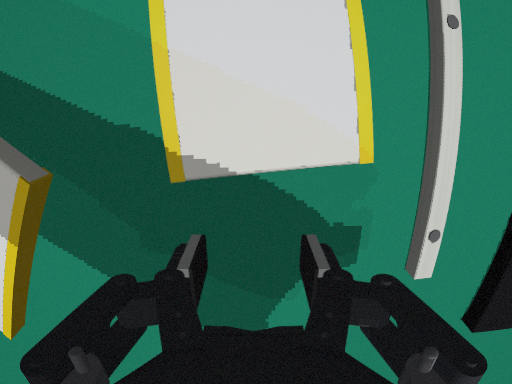

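```bash
python3 -m crank '.005 0 0 0 0 0;.005 0 0 0 0 0;.005 0 0 0 0 0;.004 0 0 0 0 0;.003 0 0 0 0 0;.003 0 0 0 0 0;.003 0 0 0 0 0;.003 0 0 0 0 0;.003 0 0 0 0 0;.003 0 0 0 0 0;.003 0 0 0 0 0;.003 0 0 0 0 0'
python3 -m crank '.003 0 0 0 0 0;.004 0 0 0 0 0;.004 0 0 0 0 0;.004 0 0 0 0 0;.004 0 0 0 0 0;.004 0 0 0 0 0;.004 0 0 0 0 0;.004 0 0 0 0 0;.004 0 0 0 0 0;.004 0 0 0 0 0;.004 0 0 0 0 0;.003 0 0 0 0 0'
python3 - <<'E'
from h import *
snap('wrist','w1.png');snap('top','t2.png')
E
```

```text
t: 5.2
tool_pos: [0.5607, -0.0951, 0.0233]
orientation: [0.0, 0.711, 0.704, -0.0]
wrist_force: [-0.8, -3.0, 0.6]
gripper_width: 0.0502
gripper_force: 1.1
t: 6.2
tool_pos: [0.5613, -0.0484, 0.0233]
orientation: [-0.0, 0.71, 0.704, -0.0]
wrist_force: [-0.0, -1.9, -0.2]
gripper_width: 0.0497
gripper_force: 1.0
```

View pics/w1.png

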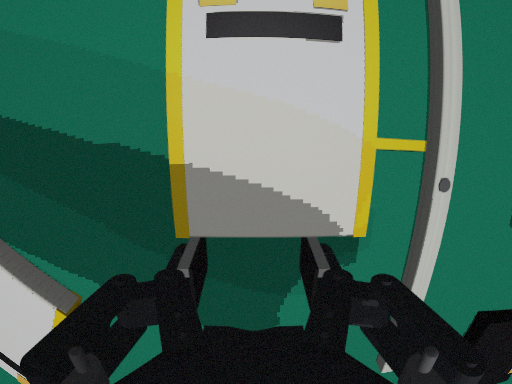

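```bash
python3 -m crank '.003 0 0 0 0 0;.004 0 0 0 0 0;.004 0 0 0 0 0;.004 0 0 0 0 0;.004 0 0 0 0 0;.004 0 0 0 0 0;.004 0 0 0 0 0;.004 0 0 0 0 0;.003 0 0 0 0 0;.003 0 0 0 0 0;.002 0 0 0 0 0;0 0 0 0 0 0'
python3 - <<'E'
from h import *
snap('top','t3.png')
i=cv2.imread('pics/t3.png')[150:250,140:300]
cv2.imwrite('pics/crop3.png',cv2.resize(i,(800,500),interpolation=cv2.INTER_CUBIC))
E
```

```text
t: 7.3
tool_pos: [0.5617, -0.0093, 0.0233]
orientation: [-0.0, 0.71, 0.704, 0.0]
wrist_force: [-0.4, -0.5, -0.7]
gripper_width: 0.0501
gripper_force: 0.0
```

View pics/crop3.png

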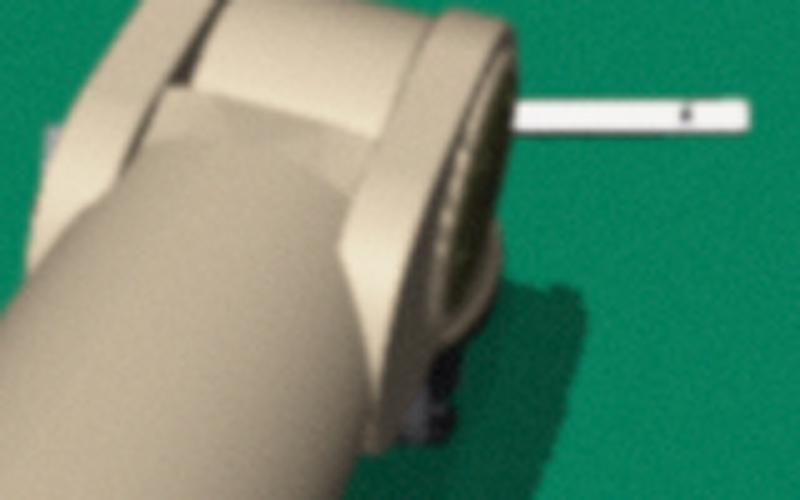

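```bash
python3 -m crank '-.010 0 0 0 0 0;0 0 -.035 0 0 0;0 0 -.035 0 0 0;.028 -.024 0 0 0 0;.028 -.024 0 0 0 0;.028 -.024 0 0 0 0;0 0 0 0 0 0'
python3 -m crank '0 0 0 0 0 7;0 0 0 0 0 7;0 0 0 0 0 7;0 0 0 0 0 7;0 0 0 0 0 7;0 0 0 0 0 7;0 0 0 0 0 7;0 0 0 0 0 7;0 0 0 0 0 7;0 0 0 0 0 7;0 0 0 0 0 7;0 0 0 0 0 7'
python3 -m crank '0 0 0 0 0 6;0 0 0 0 0 0;0 0 0 0 0 0'
python3 - <<'E'
from h import *
snap('wrist','w4.png');s=ctrl.read_state(); print(rot(s['orientation']).round(4))
E
```

```text
t: 7.93
tool_pos: [0.4861, 0.0707, 0.0925]
orientation: [-0.003, 0.708, 0.706, -0.0]
wrist_force: [0.1, 0.6, -1.2]
gripper_width: 0.05
gripper_force: 0.0
t: 8.93
tool_pos: [0.4904, 0.0641, 0.0933]
orientation: [-0.0, 0.999, 0.044, -0.0]
wrist_force: [0.1, 0.0, -0.2]
gripper_width: 0.0501
gripper_force: 0.0
t: 9.18
tool_pos: [0.4904, 0.0643, 0.0932]
orientation: [0.0, 1.0, -0.003, -0.0]
wrist_force: [-0.0, 0.0, 0.2]
gripper_width: 0.05
gripper_force: 0.0
[[ 1.0e+00 -6.1e-03 -1.0e-04]
 [-6.1e-03 -1.0e+00 -1.0e-04]
 [-1.0e-04  1.0e-04 -1.0e+00]]
```

View pics/w4.png

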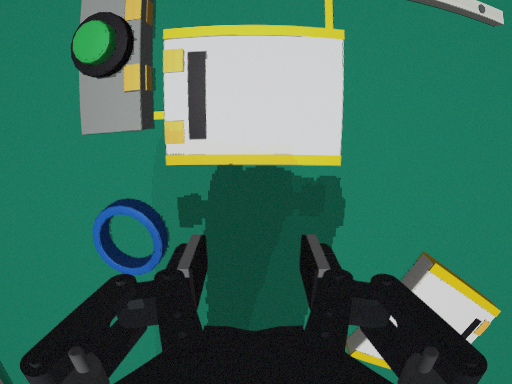

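Run:
```python
from h import *
c=load('w4.png'); P=lambda u,v,z:(pix(c,u,v,z,True)*1000).round(1)[:2]
for n,u,v,z in [('pA',165,164,.018),('pB',341,164,.018),('pC',344,31,.018),('pD',165,31,.018),('blkcorner',141,130,.026),('blkface',141,75,.026),('tapeC',130,237,.019),('tapeR',167,240,.019),('btn',94,42,.045),('fence',408,0,.014)]: print(n,P(u,v,z))
```

```text
pA [524.9 126.6]
pB [524.    1.3]
pC [618.6   0.9]
pD [619.3 123.4]
blkcorner [550.8 139.9]
blkface [588.4 138.2]
tapeC [467.1 162.3]
tapeR [465.5 130.9]
btn [612.3 164.1]
fence [653.  -53.9]
```

```bash
python3 -m crank '0 0 .035 0 0 0;0 0 .025 0 0 0;0 0 .010 0 0 0;0 0 0 0 0 0;.005 0 0 0 0 0;.005 0 0 0 0 0;.003 0 0 0 0 0;.003 0 0 0 0 0;.003 0 0 0 0 0;.003 0 0 0 0 0;.003 0 0 0 0 0;.003 0 0 0 0 0'
python3 -m crank '.003 0 0 0 0 0;.003 0 0 0 0 0;.003 0 0 0 0 0;.003 0 0 0 0 0;.003 0 0 0 0 0;.003 0 0 0 0 0;.003 0 0 0 0 0;.003 0 0 0 0 0;.002 0 0 0 0 0;.002 0 0 0 0 0'
python3 -m crank '.001 0 0 0 0 0;.001 0 0 0 0 0;.001 0 0 0 0 0;0 0 0 0 0 0'
python3 - <<'E'
from h import *
snap('wrist','w5.png')
E
```

```text
t: 10.23
tool_pos: [0.5178, 0.0645, 0.0231]
orientation: [-0.0, 1.0, -0.005, -0.001]
wrist_force: [-5.0, -0.1, 3.6]
gripper_width: 0.0501
gripper_force: 2.1
t: 11.07
tool_pos: [0.5466, 0.0641, 0.0232]
orientation: [0.0, 1.0, -0.005, -0.0]
wrist_force: [-2.1, -0.6, 0.6]
gripper_width: 0.0502
gripper_force: 1.2
t: 11.4
tool_pos: [0.5496, 0.0641, 0.0233]
orientation: [0.0, 1.0, -0.005, 0.0]
wrist_force: [-0.2, -1.1, -1.5]
gripper_width: 0.0499
gripper_force: 0.4
```

View pics/w5.png

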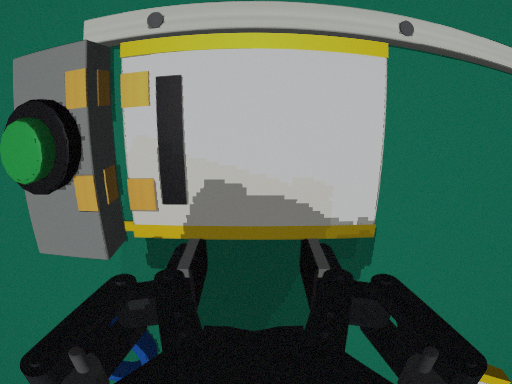

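The pack is square, and a few mm remain to the fence (row 40) and about 10 mm to the block (column 118). I'll creep forward until the force rises.

```bash
python3 -m crank '.001 0 0 0 0 0;.001 0 0 0 0 0;0 0 0 0 0 0' | sed -n '2p;4p'
python3 -m crank '.0005 0 0 0 0 0;.0005 0 0 0 0 0;0 0 0 0 0 0'| sed -n '2p;4p'
python3 -m crank '.0005 0 0 0 0 0;.0005 0 0 0 0 0;0 0 0 0 0 0'| sed -n '2p;4p'
python3 -m crank '.0005 0 0 0 0 0;.0005 0 0 0 0 0;0 0 0 0 0 0'| sed -n '2p;4p'
```

```text
tool_pos: [0.5516, 0.0641, 0.0233]
wrist_force: [-1.6, 0.9, 0.0]
tool_pos: [0.5524, 0.0641, 0.0233]
wrist_force: [-3.4, -0.2, -0.1]
tool_pos: [0.5528, 0.0641, 0.0232]
wrist_force: [-6.0, 1.3, 4.0]
tool_pos: [0.5529, 0.0641, 0.0231]
wrist_force: [-10.3, -0.2, 8.3]
```

```bash
python3 -m crank '-.010 0 0 0 0 0;0 0 -.035 0 0 0;0 0 -.035 0 0 0;.021 .029 0 0 0 0;.021 .030 0 0 0 0;.021 .030 0 0 0 0;0 0 0 0 0 -7;0 0 0 0 0 -7;0 0 0 0 0 -7;0 0 0 0 0 -7;0 0 0 0 0 -7;0 0 0 0 0 -7'
python3 -m crank '0 0 0 0 0 -7;0 0 0 0 0 -7;0 0 0 0 0 -7;0 0 0 0 0 -7;0 0 0 0 0 -7;0 0 0 0 0 -7;0 0 0 0 0 -6;0 0 0 0 0 0;0 0 0 0 0 0'
python3 - <<'E'
from h import *
s=ctrl.read_state(); print(rot(s['orientation']).round(4))
E
```

```text
t: 13.45
tool_pos: [0.6073, -0.0256, 0.0935]
orientation: [0.0, 0.934, 0.357, 0.001]
wrist_force: [-0.4, -0.5, -0.5]
gripper_width: 0.0501
gripper_force: 0.0
t: 14.2
tool_pos: [0.607, -0.0256, 0.0935]
orientation: [0.0, 0.712, 0.702, 0.0]
wrist_force: [0.4, 0.3, 0.3]
gripper_width: 0.0496
gripper_force: 0.0
[[ 1.330e-02  9.999e-01  1.100e-03]
 [ 9.999e-01 -1.330e-02  1.000e-04]
 [ 2.000e-04  1.100e-03 -1.000e+00]]
```

```bash
python3 -m crank '0 0 .035 0 0 0;0 0 .025 0 0 0;0 0 .010 0 0 0;0 0 0 0 0 0;.005 0 0 0 0 0;.004 0 0 0 0 0;.003 0 0 0 0 0;.003 0 0 0 0 0;.003 0 0 0 0 0;.003 0 0 0 0 0;.002 0 0 0 0 0;0 0 0 0 0 0'| sed -n '2p;4p'
python3 -m crank '.001 0 0 0 0 0;.001 0 0 0 0 0;0 0 0 0 0 0' | sed -n '2p;4p'
python3 -m crank '.0005 0 0 0 0 0;.0005 0 0 0 0 0;0 0 0 0 0 0'| sed -n '2p;4p'
python3 -m crank '.0005 0 0 0 0 0;.0005 0 0 0 0 0;0 0 0 0 0 0'| sed -n '2p;4p'
```

```text
tool_pos: [0.6074, -0.0027, 0.024]
wrist_force: [0.6, -2.2, 3.3]
tool_pos: [0.6069, -0.0005, 0.0234]
wrist_force: [0.9, -3.6, 3.0]
tool_pos: [0.6068, 0.0005, 0.0233]
wrist_force: [0.6, -4.3, 3.8]
tool_pos: [0.6067, 0.0017, 0.0233]
wrist_force: [0.8, -4.2, 3.5]
```

```bash
python3 -m crank '.0005 0 0 0 0 0;.0005 0 0 0 0 0;0 0 0 0 0 0'| sed -n '2p;4p'
python3 -m crank '.0005 0 0 0 0 0;.0005 0 0 0 0 0;0 0 0 0 0 0'| sed -n '2p;4p'
python3 -m crank '.0005 0 0 0 0 0;.0005 0 0 0 0 0;0 0 0 0 0 0'| sed -n '2p;4p'
```

```text
tool_pos: [0.6067, 0.0027, 0.0232]
wrist_force: [0.4, -4.5, 3.0]
tool_pos: [0.6067, 0.0038, 0.0232]
wrist_force: [-0.0, -3.7, 2.3]
tool_pos: [0.6067, 0.0039, 0.0232]
wrist_force: [0.2, -6.2, 2.8]
```

```bash
python3 -m crank '.0005 0 0 0 0 0;.0005 0 0 0 0 0;0 0 0 0 0 0'| sed -n '2p;4p'
python3 -m crank '-.010 0 0 0 0 0;0 0 -.04 0 0 0;0 0 -.04 0 0 0;0 0 -.02 0 0 0;0 0 0 0 0 0;0 0 0 0 0 0' 0
python3 - <<'E'
from h import *
snap('wrist','w6.png')
E
```

```text
tool_pos: [0.6067, 0.0039, 0.0232]
wrist_force: [-0.0, -6.7, 2.9]
t: 17.45
tool_pos: [0.6073, -0.0033, 0.1243]
orientation: [-0.0, 0.71, 0.704, 0.001]
wrist_force: [-0.7, 0.5, -1.5]
gripper_width: -0.0
gripper_force: 0.0
```

View pics/w6.png

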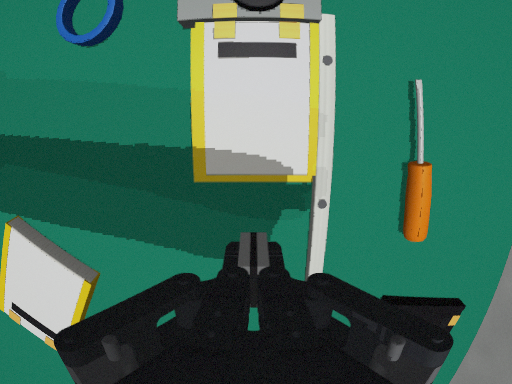

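```bash
python3 -m crank '.028 .001 0 0 0 0;.028 .001 0 0 0 0;.028 .001 0 0 0 0;.028 .001 0 0 0 0;.028 .001 0 0 0 0;.028 0 0 0 0 0;0 0 0 0 0 0;0 0 0 0 0 0'
python3 - <<'E'
from h import *
c=load('w6.png'); P=lambda u,v,z:(pix(c,u,v,z,True)*1000).round(1)[:2]
for n,u,v,z in [('pBR',317,182,.018),('pTR',320,26,.018),('pBL',194,182,.018),('blockL',195,24,.026),('screw',322,204,.014),('screw2',327,60,.014)]: print(n,P(u,v,z))
snap('wrist','w7.png')
E
```

```text
t: 18.17
tool_pos: [0.6115, 0.1668, 0.1207]
orientation: [-0.002, 0.709, 0.706, -0.002]
wrist_force: [0.4, -1.4, -0.2]
gripper_width: 0.0003
gripper_force: 0.0
pBR [660.4   8.2]
pTR [661.2 135.4]
pBL [559.2   9.2]
blockL [565.2 135.1]
screw [666.8 -12.5]
screw2 [667.4 108. ]
```

View pics/w7.png

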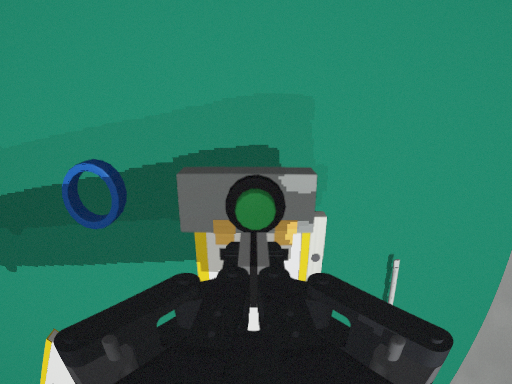

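```bash
python3 - <<'E'
from h import *
c=load('w7.png'); s=ctrl.read_state()
for z in(.035,.042,.05): print(z,(pix(c,255,209,z,True)*1000).round(1), (pix(c,255,225,z-.006,True)*1000).round(1))
print(s['tool_pos'],rot(s['orientation']).round(3))
E
python3 -m crank '0 0 .02 0 0 0;0 0 .015 0 0 0;0 0 .010 0 0 0;0 0 0 0 0 0;0 0 0 0 0 0'
```

```text
0.035 [612.7 162.8  35. ] [612.7 146.9  29. ]
0.042 [612.7 165.4  42. ] [612.7 149.9  36. ]
0.05 [612.7 168.4  50. ] [612.7 153.4  44. ]
[0.61202832 0.16429581 0.12117362] [[ 0.007  1.    -0.003]
 [ 1.    -0.007 -0.001]
 [-0.001 -0.003 -1.   ]]
t: 18.63
tool_pos: [0.6129, 0.1624, 0.0776]
orientation: [-0.0, 0.711, 0.703, -0.001]
wrist_force: [0.0, -0.8, 0.1]
gripper_width: 0.0003
gripper_force: 0.0
```

```bash
python3 -m crank '.002 0 .005 0 0 0;0 0 .005 0 0 0;0 0 0 0 0 0'| sed -n '2p;4p'
python3 -m crank '0 0 .002 0 0 0;0 0 .002 0 0 0;0 0 0 0 0 0'| sed -n '2p;4p'
python3 -m crank '0 0 .001 0 0 0;0 0 .001 0 0 0;0 0 0 0 0 0'| sed -n '2p;4p'
python3 -m crank '0 0 .001 0 0 0;0 0 .001 0 0 0;0 0 0 0 0 0'| sed -n '2p;4p'
```

```text
tool_pos: [0.6131, 0.1657, 0.0677]
wrist_force: [0.3, 0.6, -0.1]
tool_pos: [0.6136, 0.1656, 0.0643]
wrist_force: [-0.5, -0.1, 1.6]
tool_pos: [0.6136, 0.1656, 0.0625]
wrist_force: [0.1, 0.3, 3.2]
tool_pos: [0.6136, 0.1656, 0.0604]
wrist_force: [-0.2, 0.6, 3.6]
```

```bash
python3 -m crank '0 0 .001 0 0 0;0 0 .001 0 0 0;0 0 0 0 0 0'| sed -n '2p;4p'
python3 -m crank '0 0 .001 0 0 0;0 0 0 0 0 0'| sed -n '2p;4p'
python3 -m crank '0 0 .001 0 0 0;0 0 0 0 0 0'| sed -n '2p;4p'
```

```text
tool_pos: [0.6137, 0.1656, 0.0591]
wrist_force: [-2.4, -0.5, 9.6]
tool_pos: [0.6137, 0.1656, 0.059]
wrist_force: [-5.7, -0.3, 16.7]
tool_pos: [0.6138, 0.1656, 0.0588]
wrist_force: [-9.4, -1.9, 23.1]
```

Firm bottom stop reached: force rose from about 4 to 23 N while the tool stopped moving. I'll release and check that the pack is still home.

```bash
python3 -m crank '0 0 0 0 0 0;0 0 -.003 0 0 0;0 0 -.010 0 0 0;0 0 -.03 0 0 0;0 0 -.04 0 0 0;-.04 0 -.01 0 0 0;-.04 0 0 0 0 0;-.04 0 0 0 0 0;-.04 0 0 0 0 0;0 0 0 0 0 0;0 0 0 0 0 0;0 0 0 0 0 0'
python3 - <<'E'
from h import *
c=snap('wrist','w8.png'); P=lambda u,v,z:(pix(c,u,v,z,True)*1000).round(1)[:2]
g=cv2.cvtColor(c['img'],cv2.COLOR_RGB2HSV)
m=cv2.inRange(g,(22,150,90),(34,255,255)); n,l,st,ce=cv2.connectedComponentsWithStats(m)
for i in range(1,n):
    if st[i,4]>80:
        pts=np.argwhere(l==i); r=st[i]; top=pts[pts[:,0]==pts[:,0].min()][:,1]; bot=pts[pts[:,0]==pts[:,0].max()][:,1]
        print(r, P(top.max(),r[1],.018),P(bot.max(),r[1]+r[3],.018))
E
```

```text
t: 21.22
tool_pos: [0.6116, 0.0056, 0.1491]
orientation: [-0.0, 0.711, 0.703, -0.0]
wrist_force: [0.1, 0.8, -0.2]
gripper_width: -0.0
gripper_force: 0.0
[ 192   39  116  145 3192] [659.3 137.8] [656.    8.3]
[ 10 221  14  86 429] [332.  -32.3] [ 247.6 -177. ]
[ 79 268  29  54 389] [448.3 -85.4] [ 379.2 -177.3]
```

Run:
```python
from h import *
c=load('w8.png'); P=lambda u,v,z:(pix(c,u,v,z,True)*1000).round(1)[:2]
g=cv2.cvtColor(c['img'],cv2.COLOR_RGB2HSV); m=cv2.inRange(g,(20,120,70),(36,255,255))
for v in range(60,190,12):
    u=np.where(m[v,250:345])[0]
    if len(u): print(v,P(250+u.max()+1,v,.018))
```

```text
60 [659.9 118.8]
72 [659.8 108.1]
84 [659.7  97.6]
96 [659.8  87. ]
108 [659.8  76.5]
120 [659.9  66. ]
132 [659.2  55.4]
144 [659.4  44.8]
156 [658.8  34. ]
168 [659.1  23.1]
180 [656.8  12. ]
```

The long side is straight along the fence line (x ≈ 660), so the pack is home. The button is free and the arm is clear.

```bash
python3 -c "
from bench import job
print(job.finish_job())"
```

```text
the job is handed in; nothing more can be done
None
```

I pushed the pack flush against the fence and contact block, pressed the start button to its stop and let go, and handed the job in; the hand-in returned no verdict, but my last camera check put the pack's long side along the fence line to within about 1 mm, apart from a noisy reading at one corner.

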